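# Spin the chip dryer and hold its brake on the third click

### The job

Spin the potato sticks dry in the hand-cranked dryer: turn the crank on its lid clockwise (seen from above) through at least two full turns. Then let go of the crank and turn the spring-return brake dial on the post beside it clockwise past its first two clicks to the third, at the red mark. Finish while the gripper is still holding the dial there with the drum standing still, because the dial springs back when let go; leave everything else on the counter undisturbed.

Things in the scene. Friction and masses are not known exactly. Their poses are not given: they have to be found in the camera images.
- crank (a joint): angle of the crank on the dryer's lid, rad: 0 at the start, grows clockwise seen from above (6.28 is one full turn); it turns without end both ways, needs 0.1 to 0.2 N m (2 to 3 N at the knob) and stops within a fraction of a second when let go
- crank_hub (a point): point on the crank's vertical axis, level with the middle of the crank's knob. The dryer is a clear round bowl (216 mm wide) with a white lid (226 mm wide, top 156 mm above the counter) fixed on a grey base plate that does not move; the steel crank arm (20 mm wide, 8 mm thick, top 180 mm above the counter) turns above the lid
- crank_knob (a point): middle of the crank's upright orange knob, at grasping height: round, 25 mm in diameter, 46 mm tall (from 182 to 228 mm above the counter; this point at 205 mm), 65 mm from the crank's axis. The knob spins freely on its pin, so the gripper need not turn with the crank
- dial (a joint): angle of the brake dial, rad: 0 at rest, grows clockwise seen from above; clicks (slight detents) at 0.4, 0.8 and 1.2 (the third, red mark), end stop just beyond it at 1.32. A spring turns it back to 0 from any angle when let go: the return torque is about 0.12 N m at 0 and 0.22 N m at the third click, and with the click humps turning takes up to 0.3 N m
- dial_grip (a point): point on the dial's axis at grasping height, in its upright orange grip bar, 22 mm above the bar's underside and 10 mm below its top (199 mm above the counter). The bar is 46 mm long, 13 mm thick and 32 mm tall and stands on a black disc of 52 mm diameter on the square grey post (66 mm wide, top 165 mm above the counter); x lies along the bar's length and turns with the dial, z up. The dial's axis is 185 mm from the crank's axis
- basket: bystander: black air fryer basket, 200 x 200 x 120 mm with a handle; origin under its centre; leave it
- garlic_press: bystander: stainless steel garlic press, about 200 mm long, 30 mm high, lying; leave it
- dish: bystander: white porcelain dipping dish, 84 mm wide, 30 mm high; leave it
- spatula: bystander: yellow silicone spatula, 270 mm long, lying; leave it
- glass_bowl: bystander: small glass bowl with blue snap lid, 122 mm wide, 60 mm high; leave it
- oil: bystander: amber oil bottle, 60 mm wide, 170 mm high, upright; leave it
- knob: the crank's orange knob itself; origin at the centre of its underside, 23 mm below the grasping point; spins freely about its vertical axis

How it is judged:
By the outcome, as a careful person would: the job done as asked, in the order asked, and still so for the second after the job is handed in, while the arm keeps its last pose, push and grip.
It also fails if it takes over 66 s, if anything falls off the work surface, if the arm or the gripper's body presses on something with over 40 N, if the wrist force passes 120 N, or if a joint passes its speed limit or range.

### The arm

A 6-joint arm with a two-finger parallel gripper is mounted at the origin on the work surface. World frame = base frame: x ahead of the robot, y to its left, z up, the work surface at z = 0. Lengths are in m, angles in rad, forces in N, time in s.
With the tool pointing down it reaches from about 0.275 to 0.975 m from the base axis. Payload 8.4 kg.
Tool frame: the origin (TCP) lies midway between the tips of the shut fingers; the grasp point (between the pads) lies manip.grip_point_offset behind it (manip.grip_point_offset is the distance from the TCP to the grasp point, in m); y points along the fingers, x is the direction in which the jaws open and shut, and the axes are right-handed (so a half turn about y gives the same grasp; the last joint's range is limited). The gripper opens to 92 mm and grips with 3 to 60 N. Pads are 20 mm wide; open, the fingers measure 128 mm over their backs; the gripper's body (75 mm by 189 mm) begins 69 mm behind the grasp point.
Start: joints at [1.316, 0.353, 1.633, -0, 1.155, -0.002], TCP at [0.156, 0.605, 0.215] pointing down, gripper open.
Joint ranges: [-2.63, 2.63], [-0.92, 2.1], [0.06, 2.66], [-1.3, 4.44], [0, 2.69], [-3.02, 3.02]. Speed limits (rad/s): [2.22, 2.22, 2.79, 3.14, 3.14, 3.14].

### API

Orientations are given as a unit quaternion [x, y, z, w].
In Python, from station import manip, imaging, order gives the robot as it stands.
- The arm moves only by the tool arm_command, never from a script. Its argument "plan" is a list of rows, each an object of numbers: "jaw": the gripper's target within -1 to 1 (shut at 1, half-way at 0, fully open at -1); "dx", "dy", "dz": the shift along the tool's x, y, z in units of 30 mm (1.0 is 30 mm); "wx", "wy", "wz": the turn, a rotation vector about the tool's x, y, z in units of 6 degrees (1.0 is 6 degrees). A call has 1 to 5 rows; each row shifts and turns the commanded pose from where the row before left it, along the tool's axes as they then stand; what a row does not reach is not made up. A row lasts 1/10 s, in which the tool goes at most 50 mm and 8.59 degrees, less where a joint would pass 70% of its speed; a pose out of reach is approached as far as the arm can. A call is refused whole if a number of a shift passes 1 or a number of a turn 1, either way. A call with a gripper value outside its range is refused whole. The fingers move at their own pace and stop on an object; "grip_force" is the grip in N (left out, the last holds). Time passes only in rows, so rows that do not move let the fingers close. It gives the time, the measured TCP pose, the force and the opening at its end, in the units of the state.
- manip.get_obs(): the state, without advancing time (a new reading comes with each control period).
- imaging.grab_frame(name): name is "scene" or "top" or "wrist"; returns a dict with "img" (480x640x3 uint8, red, green, blue), "fovy" (degrees; the focal length in pixels is half the picture's height over the tangent of half this angle, whatever the lens; pixels are square), "cx", "cy" (the principal point, pixels), "view" (4x4, takes a point from world to camera coordinates). Camera axes: x right, y up, looking along -z (the intrinsics and any distortion apply to the point x, -y, -z); pixel columns grow to the right and rows downward; lengths in m; the calibration is good to about 2 mm. The wrist camera is an equidistant fisheye: a pixel r from the principal point sees the ray r / f radians off the axis. A picture is of the moment at which its call begins. There is no depth.
- order.close_job(): hands the job in, once; it reports no verdict.
The state is a dict: "clock": time; "joints": joint angles; "joint_velocities": joint speeds; "effort": joint torques, N m; "eef_pos": TCP position; "ee_rot": TCP orientation; "ft_force": force on the tool from outside, world axes, zero at the start; "moment": the same for the moment, N m; "finger_gap": finger opening in m.
Only numpy, scipy, OpenCV 4.12 (cv2) and the standard library are available. Lean on these libraries where they do the work, as an engineer would, in place of code of your own. Each camera call takes 0.05 s, during which the arm holds its last target.

## Working session

There is one attempt and no reset: what is moved stays moved. The work goes in short steps, Python scripts to look and compute and a tool call to move; the robot and the scene stay as the last step left them, time stands still between calls to the robot, and variables do not carry over. Pictures are saved under pics/ and viewed, and the job is handed in when it is done.

Besides the shell and the picture viewer there is one more tool, called after ">>>" by a JSON object that holds its "fn" and its "kwargs", one argument or row to a line. arm_command: Moves the arm, as the interface text tells. Its arguments: {"type":"object","properties":{"plan":{"type":"array"},"grip_force":{"type":"number"}},"required":["plan"]}

```bash
mkdir -p pics; ls
python3 - <<'E'
from station import manip, imaging, order
import cv2
print(manip.get_obs(), manip.grip_point_offset)
for n in ["scene","top","wrist"]:
    f=imaging.grab_frame(n); cv2.imwrite(f"pics/{n}0.png",f["img"][:,:,::-1]); print(n,f["fovy"],f["cx"],f["cy"],f["view"].round(4).tolist(), [k for k in f])
E
```

```text
pics
{'clock': 0.0, 'joints': array([ 1.31560660e+00,  3.53621066e-01,  1.63413289e+00, -5.04808537e-05,
        1.15518895e+00, -2.41288778e-03]), 'joint_velocities': array([-0.0005452 , -0.00176432, -0.0001854 , -0.00042725,  0.00142601,
        0.00155051]), 'effort': array([ 4.32297720e-04, -5.93829381e+01, -3.34229779e+01,  6.97192247e-02,
        2.30391155e-02, -1.08443676e-04]), 'eef_pos': array([0.15620799, 0.60465581, 0.21388114]), 'ee_rot': array([ 0.5593377 ,  0.43262315, -0.43335947, -0.55872902]), 'ft_force': array([-0.38864257,  0.40338852,  0.46465931]), 'moment': array([ 0.01219918, -0.01308365,  0.00523262]), 'finger_gap': 0.09191242388074103} 0.0187
scene 42.38376984926192 314.29986293256275 236.6791137104639 [[0.1012, 0.9949, -0.0052, -0.0695], [-0.5335, 0.0587, 0.8437, 0.2121], [0.8397, -0.0826, 0.5367, -2.0986], [0.0, 0.0, 0.0, 1.0]] ['img', 'fovy', 'cx', 'cy', 'view']
top 43.72260681197837 319.16766421850235 250.78817034303492 [[-0.0286, -0.9996, -0.002, 0.019], [0.9714, -0.0283, 0.2359, -0.6339], [-0.2358, 0.0048, 0.9718, -1.5247], [0.0, 0.0, 0.0, 1.0]] ['img', 'fovy', 'cx', 'cy', 'view']
wrist 65.70646984690485 324.22641285403614 238.87926740912064 [[0.2502, 0.9682, -0.0012, -0.6236], [-0.9407, 0.2427, -0.2372, 0.027], [-0.2293, 0.0605, 0.9715, -0.3899], [0.0, 0.0, 0.0, 1.0]] ['img', 'fovy', 'cx', 'cy', 'view']
```

View pics/scene0.png

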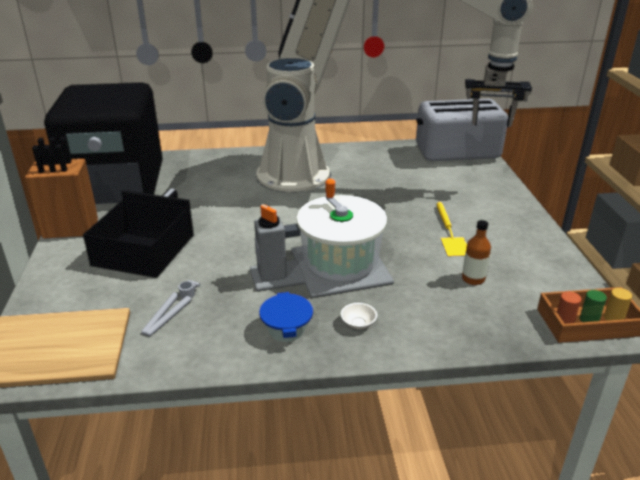

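View pics/top0.png

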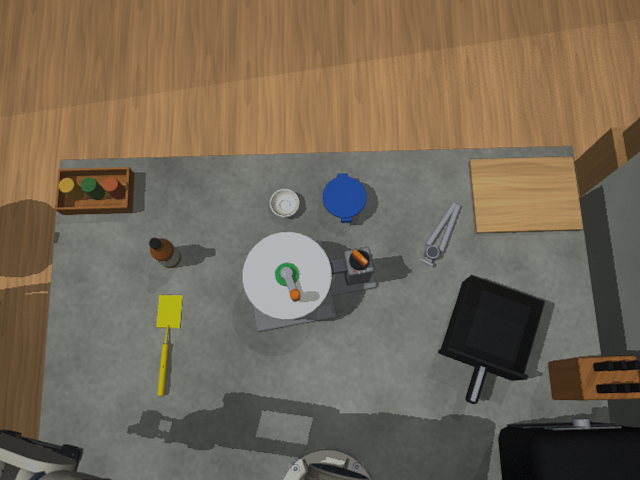

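View pics/wrist0.png

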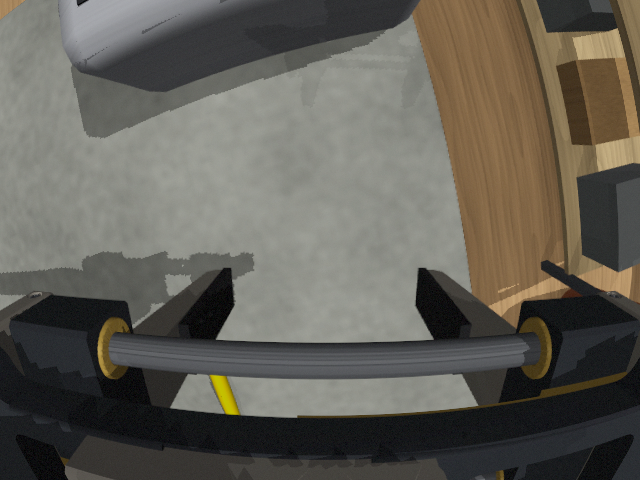

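```bash
cat > h.py <<'E'
from station import manip, imaging, order
import cv2, numpy as np
from scipy.spatial.transform import Rotation as R
def ray(f,u,v,fish=False):
    F=240/np.tan(np.radians(f["fovy"]/2)); x=(u-f["cx"]);y=(v-f["cy"])
    if fish:
        r=np.hypot(x,y); t=r/F; d=np.array([np.sin(t)*x/r,-np.sin(t)*y/r,-np.cos(t)])
    else: d=np.array([x/F,-y/F,-1])
    V=f["view"]; return -V[:3,:3].T@V[:3,3], V[:3,:3].T@d
def atz(f,u,v,z,fish=False):
    o,d=ray(f,u,v,fish); return o+d*(z-o[2])/d[2]
def proj(f,p,fish=False):
    F=240/np.tan(np.radians(f["fovy"]/2)); c=f["view"][:3,:3]@np.array(p)+f["view"][:3,3]
    x,y,z=c[0],-c[1],-c[2]
    if fish:
        r=np.hypot(x,y);t=np.arctan2(r,z);return f["cx"]+F*t*x/r,f["cy"]+F*t*y/r
    return f["cx"]+F*x/z,f["cy"]+F*y/z
def save(f,n,box=None,s=1):
    im=f["img"][:,:,::-1]
    if box: im=im[box[1]:box[3],box[0]:box[2]]
    cv2.imwrite(f"pics/{n}.png",cv2.resize(im,None,fx=s,fy=s,interpolation=cv2.INTER_CUBIC))
E
python3 - <<'E'
from h import *
o=manip.get_obs();print(R.from_quat(o["ee_rot"]).as_matrix().round(3))
f=imaging.grab_frame("top"); save(f,"t1",(235,225,385,335),5)
s=imaging.grab_frame("scene"); save(s,"s1",(240,160,400,300),5)
for n,g in(("top",f),("scene",s)):
    h=cv2.cvtColor(g["img"],cv2.COLOR_RGB2HSV)
    m=((h[...,0]>4)&(h[...,0]<18)&(h[...,1]>190)&(h[...,2]>120)).astype(np.uint8)
    k,l,st,c=cv2.connectedComponentsWithStats(m)
    for i in range(1,k):
        if st[i,4]>15: print(n,st[i],c[i])
print(atz(f,287,275,.156))
E
```

```text
[[ 0.25  -0.    -0.968]
 [ 0.968 -0.001  0.25 ]
 [-0.001 -1.    -0.   ]]
top [353 250  15  14  73] [359.1369863  255.91780822]
top [290 290   9  10  71] [294.33802817 294.12676056]
scene [326 180   8  17 103] [330.09708738 187.4368932 ]
scene [262 207  15  14  88] [269.77272727 212.55681818]
scene [477 238  12  13 108] [482.75       244.62037037]
[0.55453983 0.08364608 0.156     ]
```

```bash
echo
```

```text
(no output)
```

View pics/t1.png

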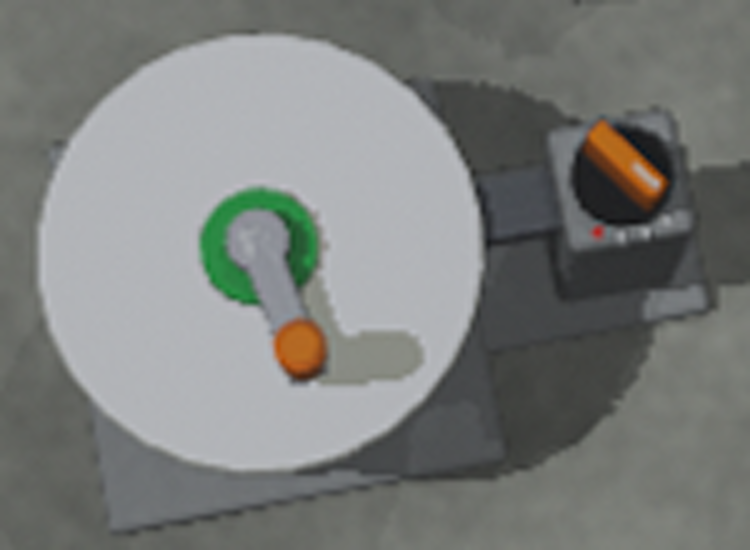

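View pics/s1.png

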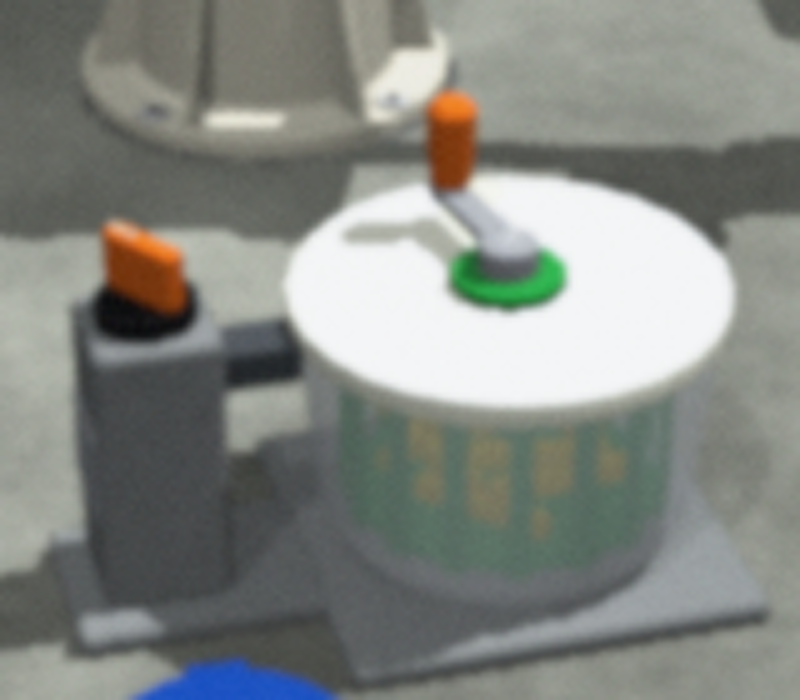

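```bash
cat > m.py <<'E'
from h import *
from scipy.optimize import least_squares
f=imaging.grab_frame("top"); s=imaging.grab_frame("scene")
def mask(g,box):
    h=cv2.cvtColor(g["img"],cv2.COLOR_RGB2HSV)
    m=((h[...,0]>3)&(h[...,0]<20)&(h[...,1]>150)&(h[...,2]>90)).astype(np.uint8)
    q=np.zeros_like(m); q[box[1]:box[3],box[0]:box[2]]=m[box[1]:box[3],box[0]:box[2]]; return q
def hull(g,P):
    pts=np.array([proj(g,p) for p in P])
    S=8; im=np.zeros((480,640),np.uint8)
    x0,y0=pts.min(0).astype(int)-3; 
    big=np.zeros((60*S,60*S),np.uint8)
    cv2.fillConvexPoly(big,cv2.convexHull((((pts-[x0,y0])+.5)*S).astype(np.int32)),1)
    a=cv2.resize(big.astype(np.float32),(60,60),interpolation=cv2.INTER_AREA)
    o=np.zeros((480,640),np.float32); o[y0:y0+60,x0:x0+60]=a; return o
t=np.linspace(0,2*np.pi,32)
def cyl(x,y): return [(x+.0125*np.cos(a),y+.0125*np.sin(a),z) for a in t for z in(.182,.228)]
def bar(x,y,th): return [(x+i*.023*np.cos(th)-j*.0065*np.sin(th),y+i*.023*np.sin(th)+j*.0065*np.cos(th),z) for i in(-1,1) for j in(-1,1) for z in(.177,.209)]
mk=[(f,mask(f,(280,280,310,305))),(s,mask(s,(315,170,345,202)))]
md=[(f,mask(f,(345,240,375,275))),(s,mask(s,(255,200,285,228)))]
def cost(p,fn,ms): 
    return sum(np.abs(hull(g,fn(*p))-cv2.GaussianBlur(m.astype(np.float32),(3,3),.5)).sum() for g,m in ms)
from scipy.optimize import minimize
k0=atz(f,294.3,294.1,.215)[:2]; d0=atz(f,359.1,255.9,.2)[:2]
rk=minimize(cost,k0,(cyl,mk),method="Nelder-Mead",options=dict(initial_simplex=[k0,k0+[.01,0],k0+[0,.01]]))
print("knob",k0,rk.x,rk.fun)
best=None
for th in np.radians(range(0,180,20)):
    x0=np.r_[d0,th]
    r=minimize(cost,x0,(bar,md),method="Nelder-Mead",options=dict(initial_simplex=[x0,x0+[.01,0,0],x0+[0,.01,0],x0+[0,0,.3]]))
    if best is None or r.fun<best.fun: best=r
print("dial",best.x,best.fun,np.degrees(best.x[2]))
h=[atz(f,286.9+dx,275.3,.156) for dx in (0,)][0]; print("lid c",h)
h2=atz(f,258/5+235-.4,237/5+225-.4,.184);print("boss",h2)
lid=[proj(s,(h[0]+.113*np.cos(a),h[1]+.113*np.sin(a),.156)) for a in t]; lid=np.array(lid)
print("scene lid",lid.min(0),lid.max(0)," top:")
print(np.hypot(*(rk.x-h[:2])),np.hypot(*(best.x[:2]-h[:2])))
E
python3 m.py
```

```text
knob [0.49552314 0.06390554] [0.49506906 0.06159038] 88.55517578125
dial [ 0.58581156 -0.09908288  3.77953041] 110.8160400390625 216.55114095762184
lid c [0.55377891 0.08390957 0.156     ]
boss [0.55649208 0.0840708  0.184     ]
scene lid [296.90634549 194.02355432] [386.94593137 239.72639915]  top:
0.06280917695153067 0.1857749394310363
```

>>> {"fn": "arm_command", "kwargs": {
  "plan": [
    {"dx": -0.4, "dz": -0.4, "dy": -0.5, "jaw": -1},
    {"dx": -0.8, "dz": -0.8, "dy": -0.5, "jaw": -1},
    {"dx": -0.8, "dz": -0.8, "dy": -0.4, "jaw": -1},
    {"dx": -0.8, "dz": -0.8, "jaw": -1},
    {"dx": -0.8, "dz": -0.8, "jaw": -1}
  ],
  "grip_force": 12
}}

```text
invalid input
```

>>> {"fn": "arm_command", "kwargs": {
  "plan": [
    {"dx": -0.8, "dz": -0.8, "jaw": -1},
    {"dx": -0.8, "dz": -0.8, "jaw": -1},
    {"dx": -0.8, "dz": -0.8, "jaw": -1},
    {"dx": -0.8, "dz": -0.8, "jaw": -1},
    {"dx": -0.8, "dz": -0.8, "jaw": -1}
  ]
}}

```text
invalid input
```

>>> {"fn": "arm_command", "kwargs": {
  "plan": [
    {"dx": -0.8, "dz": -0.8, "jaw": -1},
    {"dx": -0.8, "dz": -0.8, "jaw": -1},
    {"dx": -0.8, "dz": -0.8, "jaw": -1},
    {"dx": -0.6, "dz": -0.6, "jaw": -1},
    {"jaw": -1}
  ]
}}

```text
invalid input
```

>>> {"fn": "arm_command", "kwargs": {
  "plan": [
    {"jaw": -1, "dx": -0.4, "dy": -0.5, "dz": -0.4, "wx": 0, "wy": 0, "wz": 0},
    {"jaw": -1, "dx": -0.8, "dy": -0.5, "dz": -0.8, "wx": 0, "wy": 0, "wz": 0},
    {"jaw": -1, "dx": -0.8, "dy": -0.4, "dz": -0.8, "wx": 0, "wy": 0, "wz": 0},
    {"jaw": -1, "dx": -0.8, "dy": 0, "dz": -0.8, "wx": 0, "wy": 0, "wz": 0},
    {"jaw": -1, "dx": -0.8, "dy": 0, "dz": -0.8, "wx": 0, "wy": 0, "wz": 0}
  ],
  "grip_force": 12
}}

```text
clock: 0.85
eef_pos: [0.2344, 0.4726, 0.2571]
ee_rot: [-0.559, -0.433, 0.433, 0.559]
ft_force: [0.3, 0.3, 0.1]
finger_gap: 0.0916
```

>>> {"fn": "arm_command", "kwargs": {
  "plan": [
    {"jaw": -1, "dx": -0.8, "dy": 0, "dz": -0.85, "wx": 0, "wy": 0, "wz": 0},
    {"jaw": -1, "dx": -0.8, "dy": 0, "dz": -0.85, "wx": 0, "wy": 0, "wz": 0},
    {"jaw": -1, "dx": -0.8, "dy": 0, "dz": -0.85, "wx": 0, "wy": 0, "wz": 0},
    {"jaw": -1, "dx": -0.8, "dy": 0, "dz": -0.85, "wx": 0, "wy": 0, "wz": 0},
    {"jaw": -1, "dx": -0.8, "dy": 0, "dz": -0.85, "wx": 0, "wy": 0, "wz": 0}
  ]
}}

```text
clock: 1.35
eef_pos: [0.3279, 0.3243, 0.2568]
ee_rot: [-0.559, -0.433, 0.433, 0.559]
ft_force: [0.5, -0.1, -0.3]
finger_gap: 0.0919
```

>>> {"fn": "arm_command", "kwargs": {
  "plan": [
    {"jaw": -1, "dx": -0.8, "dy": 0, "dz": -0.85, "wx": 0, "wy": 0, "wz": 0},
    {"jaw": -1, "dx": -0.8, "dy": 0, "dz": -0.85, "wx": 0, "wy": 0, "wz": 0},
    {"jaw": -1, "dx": -0.8, "dy": 0, "dz": -0.85, "wx": 0, "wy": 0, "wz": 0},
    {"jaw": -1, "dx": -0.8, "dy": 0, "dz": -0.85, "wx": 0, "wy": 0, "wz": 0},
    {"jaw": -1, "dx": -0.8, "dy": 0, "dz": -0.85, "wx": 0, "wy": 0, "wz": 0}
  ]
}}

```text
clock: 1.85
eef_pos: [0.4213, 0.1761, 0.2568]
ee_rot: [0.559, 0.433, -0.433, -0.559]
ft_force: [-0.4, -0.5, 0.1]
finger_gap: 0.0919
```

>>> {"fn": "arm_command", "kwargs": {
  "plan": [
    {"jaw": -1, "dx": -0.8, "dy": 0, "dz": -0.85, "wx": 0, "wy": 0, "wz": 0},
    {"jaw": -1, "dx": -0.8, "dy": 0, "dz": -0.85, "wx": 0, "wy": 0, "wz": 0},
    {"jaw": -1, "dx": -0.8, "dy": 0, "dz": -0.85, "wx": 0, "wy": 0, "wz": 0},
    {"jaw": -1, "dx": -0.4, "dy": 0, "dz": -0.5, "wx": 0, "wy": 0, "wz": 0},
    {"jaw": -1, "dx": -0.2, "dy": 0, "dz": -0.2, "wx": 0, "wy": 0, "wz": 0}
  ]
}}

```text
clock: 2.35
eef_pos: [0.4935, 0.0645, 0.2566]
ee_rot: [0.56, 0.433, -0.432, -0.559]
ft_force: [0.6, 0.6, 0.1]
finger_gap: 0.0918
```

Run:
```python
from h import *
o=manip.get_obs();print(o["eef_pos"],o["joints"].round(3),o["ft_force"])
w=imaging.grab_frame("wrist"); save(w,"w2")
for p in [(.495,.062,.228),(.495,.062,.182),(.5555,.0843,.184),(.586,-.099,.209)]: print(proj(w,p,True))
s=imaging.grab_frame("scene"); save(s,"s2",(220,120,420,270),4)
```

```text
[0.49349746 0.06447597 0.25660039] [ 0.127  0.111  1.851 -0.     1.179 -1.189] [0.62689724 0.62349389 0.05213326]
(np.float64(321.98358248440667), np.float64(272.70625474755434))
(np.float64(322.37832667059786), np.float64(250.86605052906538))
(np.float64(373.0064437997648), np.float64(321.3206520172539))
(np.float64(158.72634107673778), np.float64(411.05668645294975))
```

View pics/w2.png

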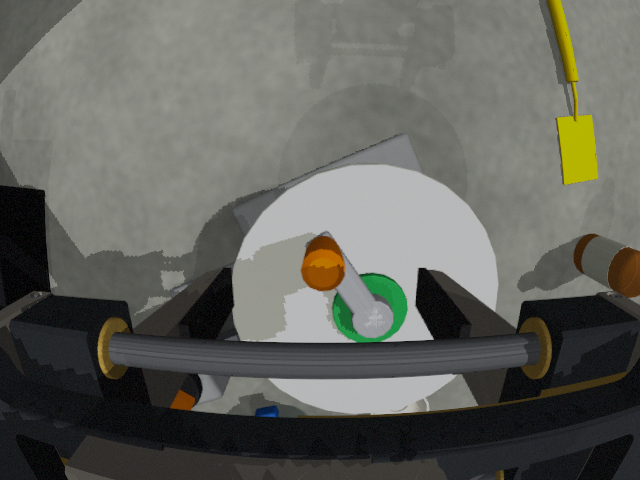

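View pics/s2.png

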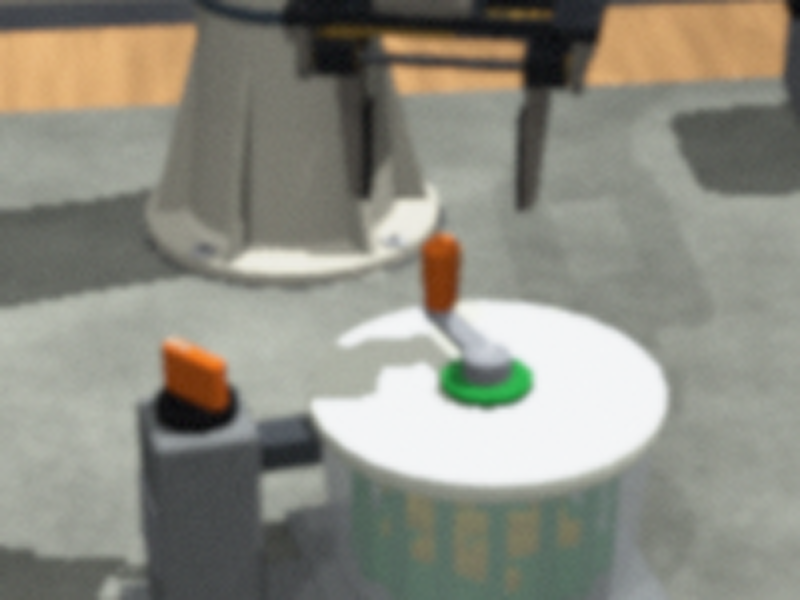

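Run:
```python
from h import *
w=imaging.grab_frame("wrist"); save(w,"w3",(280,220,420,340),5)
print(atz(w,323,269,.228,True),atz(w,375,318,.184,True))
```

```text
[0.49222184 0.064031   0.228     ] [0.55238264 0.08720275 0.184     ]
```

View pics/w3.png

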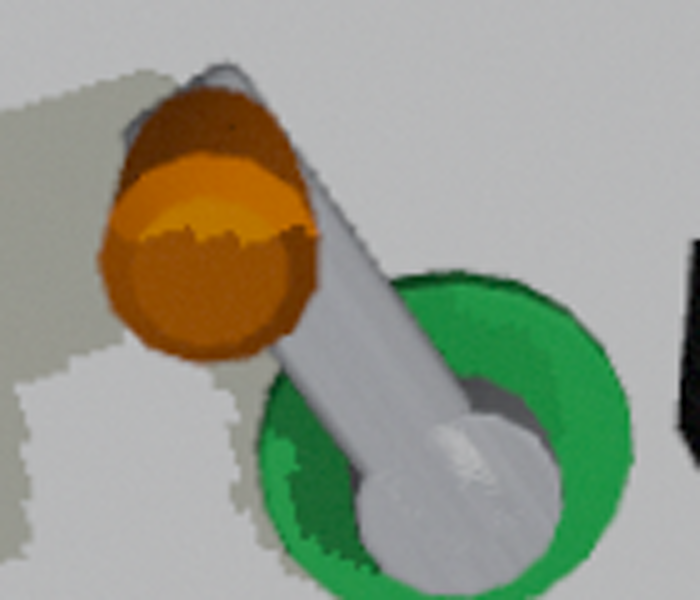

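>>> {"fn": "arm_command", "kwargs": {
  "plan": [
    {"jaw": -1, "dx": -0.07, "dy": 0.7, "dz": -0.07, "wx": 0, "wy": 0, "wz": 0},
    {"jaw": -1, "dx": 0, "dy": 0.7, "dz": 0, "wx": 0, "wy": 0, "wz": 0},
    {"jaw": 0, "dx": 0, "dy": 0.6, "dz": 0, "wx": 0, "wy": 0, "wz": 0},
    {"jaw": 1, "dx": 0, "dy": 0.1, "dz": 0, "wx": 0, "wy": 0, "wz": 0},
    {"jaw": 1, "dx": 0, "dy": 0, "dz": 0, "wx": 0, "wy": 0, "wz": 0}
  ],
  "grip_force": 15
}}

```text
clock: 3.0
eef_pos: [0.4935, 0.0641, 0.1935]
ee_rot: [-0.559, -0.433, 0.434, 0.559]
ft_force: [-0.8, 0.5, -0.6]
finger_gap: 0.0701
```

>>> {"fn": "arm_command", "kwargs": {
  "plan": [
    {"jaw": 1, "dx": 0, "dy": 0, "dz": 0, "wx": 0, "wy": 0, "wz": 0},
    {"jaw": 1, "dx": 0, "dy": 0, "dz": 0, "wx": 0, "wy": 0, "wz": 0},
    {"jaw": 1, "dx": 0, "dy": 0, "dz": 0, "wx": 0, "wy": 0, "wz": 0}
  ]
}}

```text
clock: 3.3
eef_pos: [0.4946, 0.0635, 0.1944]
ee_rot: [0.559, 0.433, -0.433, -0.559]
ft_force: [0.6, 0.1, 0.1]
finger_gap: 0.0461
```

Run:
```python
from h import *
o=manip.get_obs();print(o)
w=imaging.grab_frame("wrist"); save(w,"w4")
```

```text
{'clock': 3.3, 'joints': array([ 1.24597208e-01,  1.77843178e-01,  1.92050860e+00,  1.93018441e-05,
        1.04196438e+00, -1.19342951e+00]), 'joint_velocities': array([-0.00145295,  0.00317776,  0.00358191,  0.00107823, -0.0020974 ,
        0.00098156]), 'effort': array([ 9.54676140e-02, -4.42173243e+01, -3.09919953e+01,  1.73797016e-02,
        7.76019855e-02,  2.49921439e-03]), 'eef_pos': array([0.4945522 , 0.06345844, 0.19435378]), 'ee_rot': array([ 0.55926313,  0.4333763 , -0.43259354, -0.55881353]), 'ft_force': array([0.57728803, 0.13160773, 0.10954448]), 'moment': array([ 0.0224356 , -0.02989663, -0.04026571]), 'finger_gap': 0.04607993258215374}
```

View pics/w4.png

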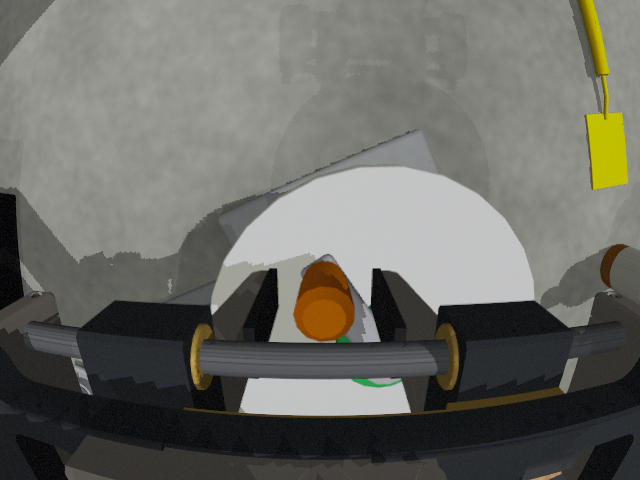

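>>> {"fn": "arm_command", "kwargs": {
  "plan": [
    {"jaw": 1, "dx": 0, "dy": 0, "dz": 0, "wx": 0, "wy": 0, "wz": 0},
    {"jaw": 1, "dx": 0, "dy": 0, "dz": 0, "wx": 0, "wy": 0, "wz": 0},
    {"jaw": 1, "dx": 0, "dy": 0, "dz": 0, "wx": 0, "wy": 0, "wz": 0},
    {"jaw": 1, "dx": 0, "dy": 0, "dz": 0, "wx": 0, "wy": 0, "wz": 0}
  ]
}}

```text
clock: 3.75
eef_pos: [0.4942, 0.0634, 0.1937]
ee_rot: [0.559, 0.433, -0.433, -0.559]
ft_force: [0.3, 0.1, 2.0]
finger_gap: 0.0246
```

```bash
cat > circ.py <<'E'
from h import *
import sys
# hub, radius; from current pose generate N rows of 15deg clockwise
H=np.array([.5555,.0843]); r=.065
o=manip.get_obs(); M=R.from_quat(o["ee_rot"]).as_matrix()
p=o["eef_pos"][:2]; a0=np.arctan2(*(p-H)[::-1]); print("eef",o["eef_pos"],"ang",np.degrees(a0),"rad",np.hypot(*(p-H)),"F",o["ft_force"],o["finger_gap"])
X=M[:2,0];Z=M[:2,2]
start=float(sys.argv[1]) if len(sys.argv)>1 else np.degrees(a0)
step=float(sys.argv[2]) if len(sys.argv)>2 else 15
for i in range(24):
    A=np.radians(start-i*step);B=np.radians(start-(i+1)*step)
    d=r*np.array([np.cos(B)-np.cos(A),np.sin(B)-np.sin(A)])/.03
    print(i,round(start-(i+1)*step,1),"dx %.2f dz %.2f"%(d@X,d@Z))
E
python3 circ.py
```

```text
eef [0.49424236 0.06335211 0.19370614] ang -161.1211744420918 rad 0.06474035064485693 F [0.33265267 0.12798837 1.96929904] 0.02461197593720278
0 -176.1 dx 0.51 dz 0.25
1 -191.1 dx 0.56 dz 0.11
2 -206.1 dx 0.56 dz -0.04
3 -221.1 dx 0.53 dz -0.19
4 -236.1 dx 0.47 dz -0.32
5 -251.1 dx 0.37 dz -0.43
6 -266.1 dx 0.25 dz -0.51
7 -281.1 dx 0.11 dz -0.56
8 -296.1 dx -0.04 dz -0.56
9 -311.1 dx -0.19 dz -0.53
10 -326.1 dx -0.32 dz -0.47
11 -341.1 dx -0.43 dz -0.37
12 -356.1 dx -0.51 dz -0.25
13 -371.1 dx -0.56 dz -0.11
14 -386.1 dx -0.56 dz 0.04
15 -401.1 dx -0.53 dz 0.19
16 -416.1 dx -0.47 dz 0.32
17 -431.1 dx -0.37 dz 0.43
18 -446.1 dx -0.25 dz 0.51
19 -461.1 dx -0.11 dz 0.56
20 -476.1 dx 0.04 dz 0.56
21 -491.1 dx 0.19 dz 0.53
22 -506.1 dx 0.32 dz 0.47
23 -521.1 dx 0.43 dz 0.37
```

>>> {"fn": "arm_command", "kwargs": {
  "plan": [
    {"jaw": 1, "dx": 0.51, "dy": 0, "dz": 0.25, "wx": 0, "wy": 0, "wz": 0},
    {"jaw": 1, "dx": 0.56, "dy": 0, "dz": 0.11, "wx": 0, "wy": 0, "wz": 0},
    {"jaw": 1, "dx": 0.56, "dy": 0, "dz": -0.04, "wx": 0, "wy": 0, "wz": 0},
    {"jaw": 1, "dx": 0.53, "dy": 0, "dz": -0.19, "wx": 0, "wy": 0, "wz": 0}
  ]
}}

```text
clock: 4.15
eef_pos: [0.5063, 0.128, 0.1936]
ee_rot: [-0.559, -0.433, 0.433, 0.559]
ft_force: [-0.9, -2.4, 4.7]
finger_gap: 0.0251
```

```bash
python3 circ.py | head -1
```

```text
eef [0.50628228 0.12799417 0.19364492] ang 138.40219013329317 rad 0.06581462334075591 F [-0.94679351 -2.40459271  4.66094519] 0.0251490820498971
```

>>> {"fn": "arm_command", "kwargs": {
  "plan": [
    {"jaw": 1, "dx": 0.47, "dy": 0, "dz": -0.32, "wx": 0, "wy": 0, "wz": 0},
    {"jaw": 1, "dx": 0.37, "dy": 0, "dz": -0.43, "wx": 0, "wy": 0, "wz": 0},
    {"jaw": 1, "dx": 0.25, "dy": 0, "dz": -0.51, "wx": 0, "wy": 0, "wz": 0},
    {"jaw": 1, "dx": 0.11, "dy": 0, "dz": -0.56, "wx": 0, "wy": 0, "wz": 0},
    {"jaw": 1, "dx": -0.04, "dy": 0, "dz": -0.56, "wx": 0, "wy": 0, "wz": 0}
  ]
}}

```text
clock: 4.65
eef_pos: [0.5854, 0.1434, 0.1936]
ee_rot: [0.559, 0.433, -0.434, -0.559]
ft_force: [-5.9, -5.7, 7.3]
finger_gap: 0.0249
```

>>> {"fn": "arm_command", "kwargs": {
  "plan": [
    {"jaw": 1, "dx": -0.19, "dy": 0, "dz": -0.53, "wx": 0, "wy": 0, "wz": 0},
    {"jaw": 1, "dx": -0.32, "dy": 0, "dz": -0.47, "wx": 0, "wy": 0, "wz": 0},
    {"jaw": 1, "dx": -0.43, "dy": 0, "dz": -0.37, "wx": 0, "wy": 0, "wz": 0},
    {"jaw": 1, "dx": -0.51, "dy": 0, "dz": -0.25, "wx": 0, "wy": 0, "wz": 0},
    {"jaw": 1, "dx": -0.56, "dy": 0, "dz": -0.11, "wx": 0, "wy": 0, "wz": 0}
  ]
}}

```text
clock: 5.15
eef_pos: [0.6197, 0.0722, 0.1936]
ee_rot: [-0.558, -0.433, 0.433, 0.56]
ft_force: [-9.7, 4.8, 7.7]
finger_gap: 0.0248
```

>>> {"fn": "arm_command", "kwargs": {
  "plan": [
    {"jaw": 1, "dx": -0.56, "dy": 0, "dz": 0.04, "wx": 0, "wy": 0, "wz": 0},
    {"jaw": 1, "dx": -0.53, "dy": 0, "dz": 0.19, "wx": 0, "wy": 0, "wz": 0},
    {"jaw": 1, "dx": -0.47, "dy": 0, "dz": 0.32, "wx": 0, "wy": 0, "wz": 0},
    {"jaw": 1, "dx": -0.37, "dy": 0, "dz": 0.43, "wx": 0, "wy": 0, "wz": 0},
    {"jaw": 1, "dx": -0.25, "dy": 0, "dz": 0.51, "wx": 0, "wy": 0, "wz": 0}
  ]
}}

```text
clock: 5.65
eef_pos: [0.5613, 0.0202, 0.1937]
ee_rot: [-0.559, -0.434, 0.432, 0.559]
ft_force: [2.3, 7.1, 0.5]
finger_gap: 0.0248
```

```bash
python3 circ.py | head -1; python3 -c "
from h import *
s=imaging.grab_frame('scene'); save(s,'s5',(220,120,420,270),4)
save(imaging.grab_frame('wrist'),'w5')"
```

```text
eef [0.56125762 0.02019622 0.19372213] ang -84.86762858219981 rad 0.06436182805061735 F [2.31722579 7.07719664 0.4851436 ] 0.02479519168568072
```

View pics/s5.png

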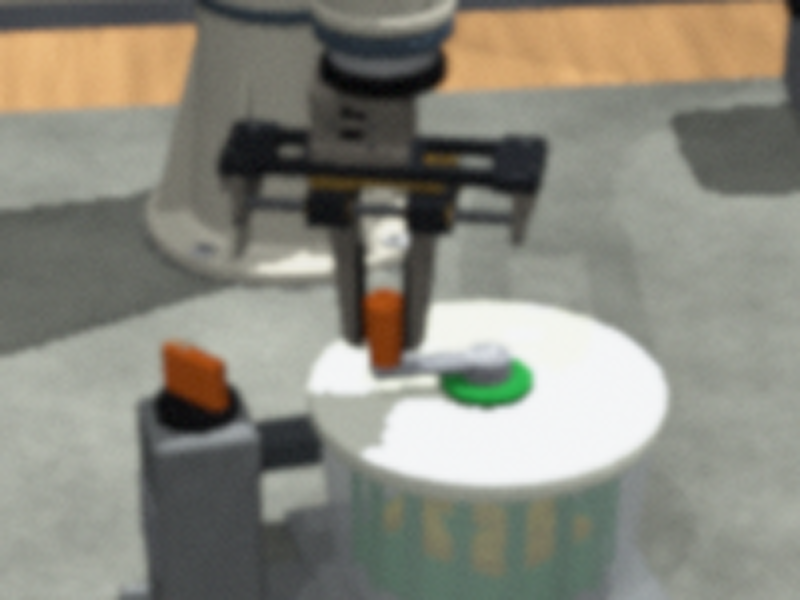

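>>> {"fn": "arm_command", "kwargs": {
  "plan": [
    {"jaw": 1, "dx": -0.11, "dy": 0, "dz": 0.56, "wx": 0, "wy": 0, "wz": 0},
    {"jaw": 1, "dx": 0.04, "dy": 0, "dz": 0.56, "wx": 0, "wy": 0, "wz": 0},
    {"jaw": 1, "dx": 0.19, "dy": 0, "dz": 0.53, "wx": 0, "wy": 0, "wz": 0},
    {"jaw": 1, "dx": 0.32, "dy": 0, "dz": 0.47, "wx": 0, "wy": 0, "wz": 0},
    {"jaw": 1, "dx": 0.43, "dy": 0, "dz": 0.37, "wx": 0, "wy": 0, "wz": 0}
  ]
}}

```text
clock: 6.25
eef_pos: [0.4937, 0.0641, 0.1937]
ee_rot: [0.559, 0.433, -0.433, -0.559]
ft_force: [4.7, -0.9, 0.3]
finger_gap: 0.0247
```

>>> {"fn": "arm_command", "kwargs": {
  "plan": [
    {"jaw": 1, "dx": 0.51, "dy": 0, "dz": 0.25, "wx": 0, "wy": 0, "wz": 0},
    {"jaw": 1, "dx": 0.56, "dy": 0, "dz": 0.11, "wx": 0, "wy": 0, "wz": 0},
    {"jaw": 1, "dx": 0.56, "dy": 0, "dz": -0.04, "wx": 0, "wy": 0, "wz": 0},
    {"jaw": 1, "dx": 0.53, "dy": 0, "dz": -0.19, "wx": 0, "wy": 0, "wz": 0},
    {"jaw": 1, "dx": 0.47, "dy": 0, "dz": -0.32, "wx": 0, "wy": 0, "wz": 0}
  ]
}}

```text
clock: 6.75
eef_pos: [0.5196, 0.1398, 0.1936]
ee_rot: [-0.559, -0.433, 0.433, 0.559]
ft_force: [1.0, -6.0, 4.1]
finger_gap: 0.025
```

>>> {"fn": "arm_command", "kwargs": {
  "plan": [
    {"jaw": 1, "dx": 0.37, "dy": 0, "dz": -0.43, "wx": 0, "wy": 0, "wz": 0},
    {"jaw": 1, "dx": 0.25, "dy": 0, "dz": -0.51, "wx": 0, "wy": 0, "wz": 0},
    {"jaw": 1, "dx": 0.11, "dy": 0, "dz": -0.56, "wx": 0, "wy": 0, "wz": 0},
    {"jaw": 1, "dx": -0.04, "dy": 0, "dz": -0.56, "wx": 0, "wy": 0, "wz": 0},
    {"jaw": 1, "dx": -0.19, "dy": 0, "dz": -0.53, "wx": 0, "wy": 0, "wz": 0}
  ]
}}

```text
clock: 7.25
eef_pos: [0.5988, 0.1342, 0.1936]
ee_rot: [-0.558, -0.433, 0.434, 0.559]
ft_force: [-6.3, -4.4, 8.5]
finger_gap: 0.0246
```

```bash
python3 circ.py | head -1
```

```text
eef [0.59882306 0.13417584 0.19359597] ang 49.02182673671692 rad 0.0660642687978321 F [-6.28934956 -4.42920653  8.46225573] 0.024629569457570947
```

>>> {"fn": "arm_command", "kwargs": {
  "plan": [
    {"jaw": 1, "dx": -0.32, "dy": 0, "dz": -0.47, "wx": 0, "wy": 0, "wz": 0},
    {"jaw": 1, "dx": -0.43, "dy": 0, "dz": -0.37, "wx": 0, "wy": 0, "wz": 0},
    {"jaw": 1, "dx": -0.51, "dy": 0, "dz": -0.25, "wx": 0, "wy": 0, "wz": 0},
    {"jaw": 1, "dx": -0.56, "dy": 0, "dz": -0.11, "wx": 0, "wy": 0, "wz": 0},
    {"jaw": 1, "dx": -0.56, "dy": 0, "dz": 0.04, "wx": 0, "wy": 0, "wz": 0}
  ]
}}

```text
clock: 7.75
eef_pos: [0.6144, 0.0568, 0.1936]
ee_rot: [-0.558, -0.433, 0.433, 0.56]
ft_force: [-6.3, 4.9, 6.1]
finger_gap: 0.0251
```

>>> {"fn": "arm_command", "kwargs": {
  "plan": [
    {"jaw": 1, "dx": -0.53, "dy": 0, "dz": 0.19, "wx": 0, "wy": 0, "wz": 0},
    {"jaw": 1, "dx": -0.47, "dy": 0, "dz": 0.32, "wx": 0, "wy": 0, "wz": 0},
    {"jaw": 1, "dx": -0.37, "dy": 0, "dz": 0.43, "wx": 0, "wy": 0, "wz": 0},
    {"jaw": 1, "dx": -0.25, "dy": 0, "dz": 0.51, "wx": 0, "wy": 0, "wz": 0},
    {"jaw": 1, "dx": -0.11, "dy": 0, "dz": 0.56, "wx": 0, "wy": 0, "wz": 0}
  ]
}}

```text
clock: 8.25
eef_pos: [0.5436, 0.0211, 0.1937]
ee_rot: [-0.559, -0.434, 0.432, 0.559]
ft_force: [4.0, 5.7, 1.0]
finger_gap: 0.0251
```

>>> {"fn": "arm_command", "kwargs": {
  "plan": [
    {"jaw": 1, "dx": 0.04, "dy": 0, "dz": 0.56, "wx": 0, "wy": 0, "wz": 0},
    {"jaw": 1, "dx": 0.19, "dy": 0, "dz": 0.53, "wx": 0, "wy": 0, "wz": 0},
    {"jaw": 1, "dx": 0.32, "dy": 0, "dz": 0.47, "wx": 0, "wy": 0, "wz": 0},
    {"jaw": 1, "dx": 0.43, "dy": 0, "dz": 0.37, "wx": 0, "wy": 0, "wz": 0},
    {"jaw": 1, "dx": 0.51, "dy": 0, "dz": 0.25, "wx": 0, "wy": 0, "wz": 0}
  ]
}}

```text
clock: 8.75
eef_pos: [0.4902, 0.0811, 0.1937]
ee_rot: [0.559, 0.433, -0.433, -0.559]
ft_force: [5.8, -2.1, -0.0]
finger_gap: 0.0248
```

>>> {"fn": "arm_command", "kwargs": {
  "plan": [
    {"jaw": 1, "dx": 0.56, "dy": 0, "dz": 0.11, "wx": 0, "wy": 0, "wz": 0},
    {"jaw": 1, "dx": 0.56, "dy": 0, "dz": -0.04, "wx": 0, "wy": 0, "wz": 0},
    {"jaw": 1, "dx": 0.53, "dy": 0, "dz": -0.19, "wx": 0, "wy": 0, "wz": 0},
    {"jaw": 1, "dx": 0.47, "dy": 0, "dz": -0.32, "wx": 0, "wy": 0, "wz": 0},
    {"jaw": 1, "dx": 0, "dy": 0, "dz": 0, "wx": 0, "wy": 0, "wz": 0}
  ]
}}

```text
clock: 9.25
eef_pos: [0.521, 0.1404, 0.1936]
ee_rot: [-0.559, -0.434, 0.433, 0.559]
ft_force: [0.3, 2.2, 7.2]
finger_gap: 0.0247
```

```bash
python3 circ.py | head -1;  python3 -c "
from h import *
s=imaging.grab_frame('scene'); save(s,'s6',(220,120,420,270),4)"
```

```text
eef [0.52098612 0.14036107 0.19358974] ang 121.61844340368997 rad 0.06583351073912079 F [0.25819523 2.19477478 7.22973875] 0.024676701360803018
```

View pics/s6.png

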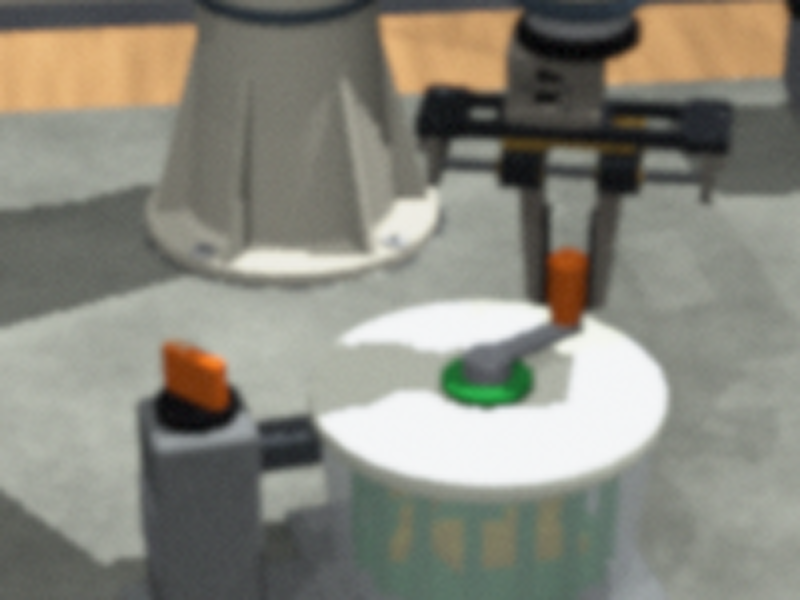

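>>> {"fn": "arm_command", "kwargs": {
  "plan": [
    {"jaw": -1, "dx": 0, "dy": 0, "dz": 0, "wx": 0, "wy": 0, "wz": 0},
    {"jaw": -1, "dx": 0, "dy": 0, "dz": 0, "wx": 0, "wy": 0, "wz": 0},
    {"jaw": -1, "dx": 0, "dy": 0, "dz": 0, "wx": 0, "wy": 0, "wz": 0},
    {"jaw": -1, "dx": 0, "dy": 0, "dz": 0, "wx": 0, "wy": 0, "wz": 0},
    {"jaw": -1, "dx": 0, "dy": 0, "dz": 0, "wx": 0, "wy": 0, "wz": 0}
  ]
}}

```text
clock: 9.8
eef_pos: [0.5192, 0.1381, 0.1935]
ee_rot: [-0.559, -0.433, 0.433, 0.559]
ft_force: [0.6, -0.9, 0.1]
finger_gap: 0.0629
```

>>> {"fn": "arm_command", "kwargs": {
  "plan": [
    {"jaw": -1, "dx": 0, "dy": -0.4, "dz": 0, "wx": 0, "wy": 0, "wz": 0},
    {"jaw": -1, "dx": 0, "dy": -0.7, "dz": 0, "wx": 0, "wy": 0, "wz": 0},
    {"jaw": -1, "dx": 0, "dy": -0.8, "dz": 0, "wx": 0, "wy": 0, "wz": 0},
    {"jaw": -1, "dx": 0, "dy": -0.3, "dz": 0, "wx": 0, "wy": 0, "wz": 0}
  ]
}}

```text
clock: 10.2
eef_pos: [0.5206, 0.1386, 0.2626]
ee_rot: [0.56, 0.434, -0.432, -0.559]
ft_force: [1.1, 0.1, -0.7]
finger_gap: 0.0913
```

Run:
```python
from h import *
o=manip.get_obs();print(o["eef_pos"],o["joints"].round(3),o["finger_gap"],o["ft_force"])
M=R.from_quat(o["ee_rot"]).as_matrix();print(M.round(3))
d=np.array([.586,-.099,.26])-o["eef_pos"];print(M.T@d/.03)
s=imaging.grab_frame('scene'); save(s,'s7',(220,120,420,270),4)
t=imaging.grab_frame('top'); save(t,'t7',(235,225,385,335),5)
```

```text
[0.52057481 0.13858079 0.26259862] [ 0.257  0.171  1.766  0.     1.2   -1.061] 0.09130267289452935 [ 1.09631107  0.11494994 -0.66867375]
[[ 0.25   0.004 -0.968]
 [ 0.968  0.001  0.25 ]
 [ 0.002 -1.    -0.003]]
[-7.12200186  0.08664061 -4.09260362]
```

View pics/t7.png

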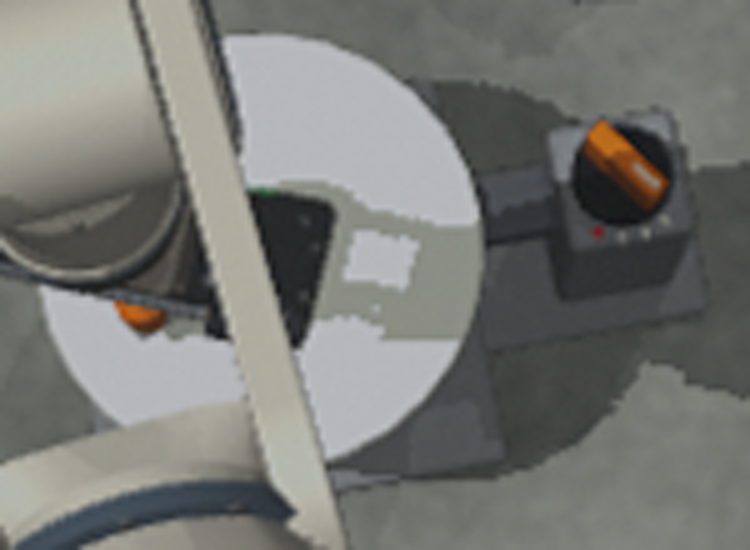

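>>> {"fn": "arm_command", "kwargs": {
  "plan": [
    {"jaw": -1, "dx": -0.6, "dy": 0, "dz": -0.35, "wx": 0, "wy": 0, "wz": 0},
    {"jaw": -1, "dx": -0.8, "dy": 0, "dz": -0.45, "wx": 0, "wy": 0, "wz": 0},
    {"jaw": -1, "dx": -0.8, "dy": 0, "dz": -0.45, "wx": 0, "wy": 0, "wz": 0},
    {"jaw": -1, "dx": -0.8, "dy": 0, "dz": -0.45, "wx": 0, "wy": 0, "wz": 0},
    {"jaw": -1, "dx": -0.8, "dy": 0, "dz": -0.45, "wx": 0, "wy": 0, "wz": 0}
  ]
}}

```text
clock: 10.8
eef_pos: [0.5529, 0.0107, 0.2584]
ee_rot: [-0.559, -0.433, 0.433, 0.559]
ft_force: [-0.8, 1.0, 0.1]
finger_gap: 0.092
```

>>> {"fn": "arm_command", "kwargs": {
  "plan": [
    {"jaw": -1, "dx": -0.8, "dy": 0, "dz": -0.5, "wx": 0, "wy": 0, "wz": 0},
    {"jaw": -1, "dx": -0.8, "dy": 0, "dz": -0.45, "wx": 0, "wy": 0, "wz": 0},
    {"jaw": -1, "dx": -0.8, "dy": 0, "dz": -0.45, "wx": 0, "wy": 0, "wz": 0},
    {"jaw": -1, "dx": -0.6, "dy": 0, "dz": -0.35, "wx": 0, "wy": 0, "wz": 0},
    {"jaw": -1, "dx": -0.32, "dy": 0, "dz": -0.19, "wx": 0, "wy": 0, "wz": 0}
  ]
}}

```text
clock: 11.3
eef_pos: [0.5845, -0.1006, 0.2583]
ee_rot: [-0.559, -0.432, 0.433, 0.56]
ft_force: [0.5, 0.1, -0.4]
finger_gap: 0.0922
```

>>> {"fn": "arm_command", "kwargs": {
  "plan": [
    {"jaw": -1, "dx": 0, "dy": 0, "dz": 0, "wx": 0, "wy": -0.9, "wz": 0},
    {"jaw": -1, "dx": 0, "dy": 0, "dz": 0, "wx": 0, "wy": -1, "wz": 0},
    {"jaw": -1, "dx": 0, "dy": 0, "dz": 0, "wx": 0, "wy": -1, "wz": 0},
    {"jaw": -1, "dx": 0, "dy": 0, "dz": 0, "wx": 0, "wy": -1, "wz": 0},
    {"jaw": -1, "dx": 0, "dy": 0, "dz": 0, "wx": 0, "wy": -1, "wz": 0}
  ]
}}

```text
clock: 11.8
eef_pos: [0.5843, -0.0987, 0.2587]
ee_rot: [-0.429, -0.562, 0.562, 0.43]
ft_force: [-0.7, -0.1, 0.4]
finger_gap: 0.0916
```

Run:
```python
from h import *
o=manip.get_obs();print(o["eef_pos"],o["joints"].round(3),o["finger_gap"],o["ft_force"])
M=R.from_quat(o["ee_rot"]).as_matrix();print(M.round(3),np.degrees(np.arctan2(M[1,0],M[0,0])))
w=imaging.grab_frame("wrist"); save(w,"w8",(240,200,420,340),4); save(w,"w8f")
th=np.radians(36.5)
for e in(-1,0,1): print(proj(w,(.586+e*.023*np.cos(th),-.099+e*.023*np.sin(th),.209),True))
s=imaging.grab_frame('scene'); save(s,'s8',(220,120,420,270),4)
```

```text
[ 0.58428584 -0.09865467  0.25874078] [-0.17   0.265  1.656  0.     1.223 -2.006] 0.09160987138980883 [-0.66236919 -0.11507311  0.44600394]
[[-0.262 -0.001 -0.965]
 [ 0.965  0.    -0.262]
 [ 0.001 -1.     0.001]] 105.17689172188928
(np.float64(310.07286909658814), np.float64(227.6783801009432))
(np.float64(323.8839623366426), np.float64(261.51855338634107))
(np.float64(337.0127644092184), np.float64(293.5470443326925))
```

View pics/w8f.png

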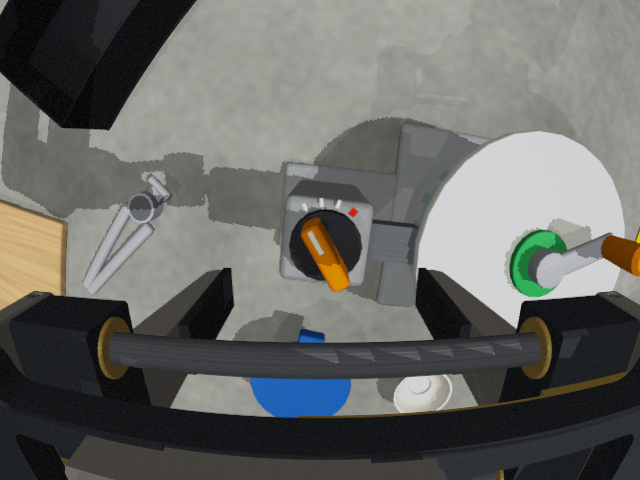

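View pics/s8.png

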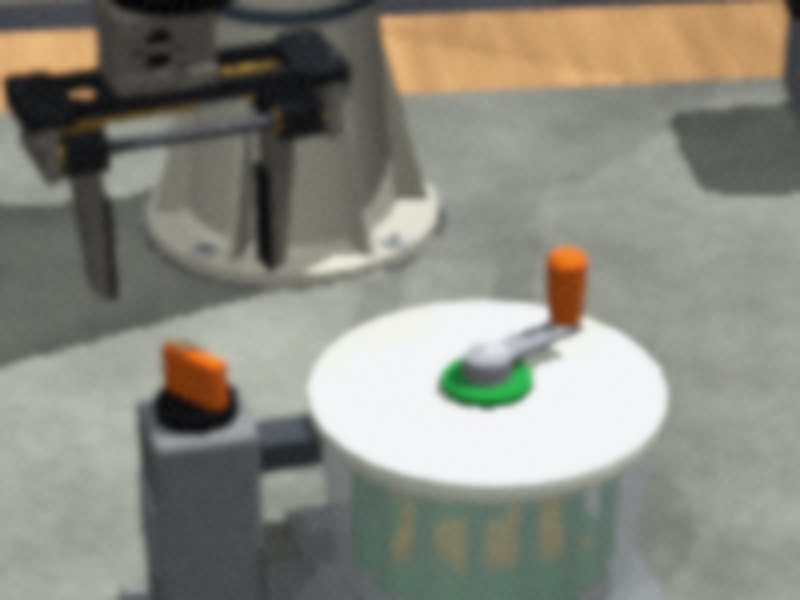

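View pics/w8.png

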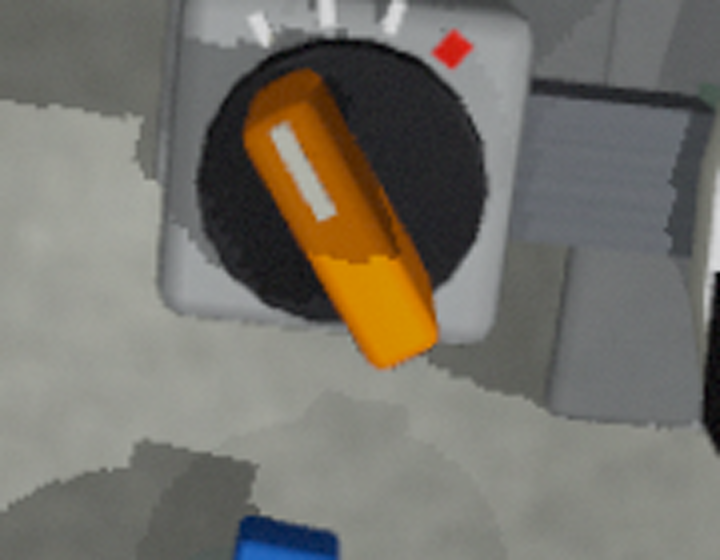

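Run:
```python
from h import *
w=imaging.grab_frame("wrist")
a=atz(w,309,232.3,.209,True);b=atz(w,341.8,288,.209,True);d=b-a
print(a,b,(a+b)/2,np.hypot(*d[:2]),np.degrees(np.arctan2(d[1],d[0])))
```

```text
[ 0.57050903 -0.11259622  0.209     ] [ 0.60018636 -0.08349996  0.209     ] [ 0.58534769 -0.09804809  0.209     ] 0.04156123669015042 44.43355030750435
```

```bash
cat > bar.py <<'E'
from h import *
from scipy.optimize import minimize
def barfit(w,box,x0,S=4):
    h=cv2.cvtColor(w["img"],cv2.COLOR_RGB2HSV)
    m=((h[...,0]>3)&(h[...,0]<25)&(h[...,1]>150)&(h[...,2]>60))
    q=np.zeros(m.shape,np.uint8); x1,y1,x2,y2=box; q[y1:y2,x1:x2]=m[y1:y2,x1:x2]
    q=cv2.morphologyEx(q,cv2.MORPH_CLOSE,np.ones((9,9)))[y1:y2,x1:x2]
    def render(p):
        x,y,th=p
        P=[(x+i*.023*np.cos(th)-j*.0065*np.sin(th),y+i*.023*np.sin(th)+j*.0065*np.cos(th),z) for i in(-1,1) for j in(-1,1) for z in(.177,.209)]
        pts=np.array([proj(w,a,True) for a in P])
        big=np.zeros(((y2-y1)*S,(x2-x1)*S),np.uint8)
        cv2.fillConvexPoly(big,cv2.convexHull(((pts-[x1,y1]+.5)*S).astype(np.int32)),1)
        return cv2.resize(big.astype(np.float32),(x2-x1,y2-y1),interpolation=cv2.INTER_AREA)
    c=lambda p:np.abs(render(p)-q).sum()
    x0=np.array(x0)
    r=minimize(c,x0,method="Nelder-Mead",options=dict(initial_simplex=[x0,x0+[.005,0,0],x0+[0,.005,0],x0+[0,0,.15]]))
    return r.x,r.fun,q.sum()
E
python3 - <<'E'
from bar import *
w=imaging.grab_frame("wrist")
for t in(30,40,50): print(barfit(w,(290,205,360,305),(.586,-.099,np.radians(t))))
E
```

```text
(array([ 0.58411706, -0.09906546,  0.75189822]), np.float64(168.625), np.uint64(1825))
(array([ 0.58444127, -0.09883166,  0.75125184]), np.float64(166.8125), np.uint64(1825))
(array([ 0.58511853, -0.09812371,  0.75604244]), np.float64(168.125), np.uint64(1825))
```

>>> {"fn": "arm_command", "kwargs": {
  "plan": [
    {"jaw": -1, "dx": 0, "dy": 0, "dz": 0, "wx": 0, "wy": -1, "wz": 0},
    {"jaw": -1, "dx": 0, "dy": 0, "dz": 0, "wx": 0, "wy": -1, "wz": 0},
    {"jaw": -1, "dx": 0, "dy": 0, "dz": 0, "wx": 0, "wy": -1, "wz": 0},
    {"jaw": -1, "dx": 0, "dy": 0, "dz": 0, "wx": 0, "wy": -1, "wz": 0},
    {"jaw": -1, "dx": 0, "dy": 0, "dz": 0, "wx": 0, "wy": -0.7, "wz": 0}
  ]
}}

```text
clock: 12.5
eef_pos: [0.5846, -0.099, 0.2593]
ee_rot: [0.281, 0.649, -0.649, -0.281]
ft_force: [0.3, 0.6, -0.3]
finger_gap: 0.0918
```

>>> {"fn": "arm_command", "kwargs": {
  "plan": [
    {"jaw": -1, "dx": 0, "dy": 0.5, "dz": 0, "wx": 0, "wy": 0, "wz": 0},
    {"jaw": -1, "dx": 0, "dy": 0.8, "dz": 0, "wx": 0, "wy": 0, "wz": 0},
    {"jaw": -1, "dx": 0, "dy": 0.7, "dz": 0, "wx": 0, "wy": 0, "wz": 0},
    {"jaw": 0, "dx": 0, "dy": 0.4, "dz": 0, "wx": 0, "wy": 0, "wz": 0},
    {"jaw": 0, "dx": 0, "dy": 0.15, "dz": 0, "wx": 0, "wy": 0, "wz": 0}
  ]
}}

```text
clock: 13.0
eef_pos: [0.5837, -0.099, 0.181]
ee_rot: [-0.281, -0.648, 0.649, 0.283]
ft_force: [1.5, 0.1, 0.2]
finger_gap: 0.0776
```

Run:
```python
from bar import *
o=manip.get_obs();print(o["eef_pos"],o["joints"].round(3),o["finger_gap"],o["ft_force"])
M=R.from_quat(o["ee_rot"]).as_matrix();print(np.degrees(np.arctan2(M[1,0],M[0,0])))
w=imaging.grab_frame("wrist"); save(w,"w9")
```

```text
[ 0.58371009 -0.09895256  0.18104032] [-0.17   0.338  1.736  0.     1.071 -2.492] 0.07763852096257318 [1.46804019 0.11782332 0.21995153]
132.9910549449901
```

View pics/w9.png

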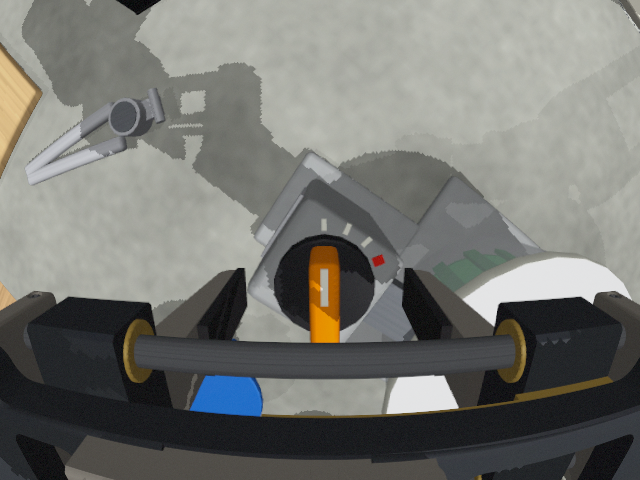

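>>> {"fn": "arm_command", "kwargs": {
  "plan": [
    {"jaw": 1, "dx": 0, "dy": 0, "dz": 0, "wx": 0, "wy": 0, "wz": 0},
    {"jaw": 1, "dx": 0, "dy": 0, "dz": 0, "wx": 0, "wy": 0, "wz": 0},
    {"jaw": 1, "dx": 0, "dy": 0, "dz": 0, "wx": 0, "wy": 0, "wz": 0},
    {"jaw": 1, "dx": 0, "dy": 0, "dz": 0, "wx": 0, "wy": 0, "wz": 0},
    {"jaw": 1, "dx": 0, "dy": 0, "dz": 0, "wx": 0, "wy": 0, "wz": 0}
  ],
  "grip_force": 20
}}

```text
clock: 13.55
eef_pos: [0.585, -0.0993, 0.1835]
ee_rot: [0.282, 0.649, -0.649, -0.281]
ft_force: [-0.6, 1.2, 0.0]
finger_gap: 0.0341
```

>>> {"fn": "arm_command", "kwargs": {
  "plan": [
    {"jaw": 1, "dx": 0, "dy": 0, "dz": 0, "wx": 0, "wy": 0, "wz": 0},
    {"jaw": 1, "dx": 0, "dy": 0, "dz": 0, "wx": 0, "wy": 0, "wz": 0},
    {"jaw": 1, "dx": 0, "dy": 0, "dz": 0, "wx": 0, "wy": 0, "wz": 0},
    {"jaw": 1, "dx": 0, "dy": 0, "dz": 0, "wx": 0, "wy": 0, "wz": 0},
    {"jaw": 1, "dx": 0, "dy": 0, "dz": 0, "wx": 0, "wy": 0, "wz": 0}
  ]
}}

```text
clock: 14.05
eef_pos: [0.5842, -0.0987, 0.1831]
ee_rot: [0.281, 0.649, -0.649, -0.282]
ft_force: [-3.6, 4.0, 4.6]
finger_gap: 0.0129
```

>>> {"fn": "arm_command", "kwargs": {
  "plan": [
    {"jaw": 1, "dx": 0, "dy": 0, "dz": 0, "wx": 0, "wy": 0, "wz": 0},
    {"jaw": 1, "dx": 0, "dy": 0, "dz": 0, "wx": 0, "wy": 0, "wz": 0}
  ],
  "grip_force": 55
}}

```text
clock: 14.25
eef_pos: [0.5843, -0.0987, 0.1831]
ee_rot: [0.281, 0.649, -0.649, -0.282]
ft_force: [-2.2, 3.3, 4.2]
finger_gap: 0.0127
```

Run:
```python
from bar import *
o=manip.get_obs();print(o["eef_pos"],o["joints"].round(3),o["finger_gap"],o["ft_force"],o["moment"])
M=R.from_quat(o["ee_rot"]).as_matrix();print(np.degrees(np.arctan2(M[1,0],M[0,0])))
w=imaging.grab_frame("wrist"); save(w,"w10")
```

```text
[ 0.58425551 -0.0986523   0.18311548] [-1.700e-01  3.350e-01  1.735e+00  1.000e-03  1.073e+00 -2.494e+00] 0.012688210500586269 [-2.19231612  3.34399854  4.15591028] [0.76828667 0.67214846 0.09762069]
133.12082632886973
```

View pics/w10.png

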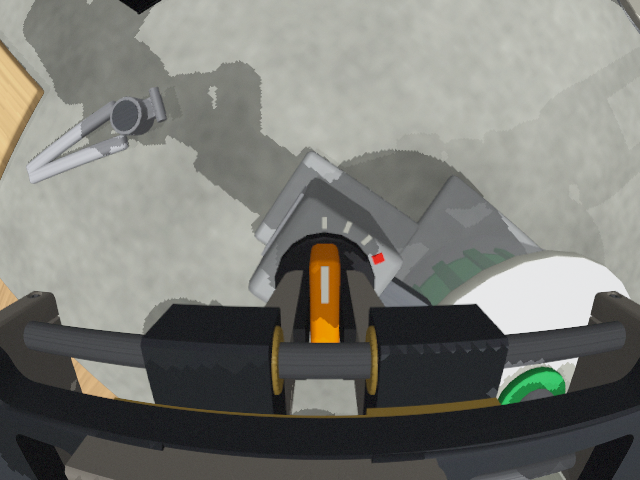

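>>> {"fn": "arm_command", "kwargs": {
  "plan": [
    {"jaw": 1, "dx": 0, "dy": 0, "dz": 0, "wx": 0, "wy": 0.7, "wz": 0},
    {"jaw": 1, "dx": 0, "dy": 0, "dz": 0, "wx": 0, "wy": 0.7, "wz": 0},
    {"jaw": 1, "dx": 0, "dy": 0, "dz": 0, "wx": 0, "wy": 0.7, "wz": 0},
    {"jaw": 1, "dx": 0, "dy": 0, "dz": 0, "wx": 0, "wy": 0.7, "wz": 0},
    {"jaw": 1, "dx": 0, "dy": 0, "dz": 0, "wx": 0, "wy": 0.7, "wz": 0}
  ]
}}

```text
clock: 14.8
eef_pos: [0.584, -0.0983, 0.1831]
ee_rot: [0.395, 0.586, -0.586, -0.396]
ft_force: [-5.3, 6.7, 5.9]
finger_gap: 0.0125
```

Run:
```python
from bar import *
o=manip.get_obs();print(o["eef_pos"],o["joints"].round(3),o["finger_gap"],o["ft_force"],o["moment"])
M=R.from_quat(o["ee_rot"]).as_matrix();print(np.degrees(np.arctan2(M[1,0],M[0,0])))
w=imaging.grab_frame("wrist"); save(w,"w11")
```

```text
[ 0.58404191 -0.0983114   0.1831056 ] [-1.700e-01  3.350e-01  1.735e+00  1.000e-03  1.073e+00 -2.124e+00] 0.012523181762994863 [-5.27822337  6.6762471   5.91541607] [1.19135096 0.89629573 0.14263794]
111.94213202635306
```

View pics/w11.png

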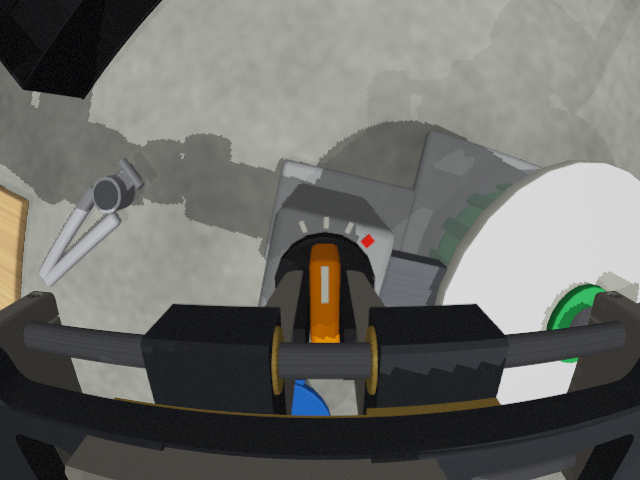

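>>> {"fn": "arm_command", "kwargs": {
  "plan": [
    {"jaw": 1, "dx": 0, "dy": 0, "dz": 0, "wx": 0, "wy": 0.7, "wz": 0},
    {"jaw": 1, "dx": 0, "dy": 0, "dz": 0, "wx": 0, "wy": 0.7, "wz": 0},
    {"jaw": 1, "dx": 0, "dy": 0, "dz": 0, "wx": 0, "wy": 0.7, "wz": 0},
    {"jaw": 1, "dx": 0, "dy": 0, "dz": 0, "wx": 0, "wy": 0.7, "wz": 0},
    {"jaw": 1, "dx": 0, "dy": 0, "dz": 0, "wx": 0, "wy": 0.7, "wz": 0}
  ]
}}

```text
clock: 15.35
eef_pos: [0.5839, -0.0978, 0.1831]
ee_rot: [0.495, 0.504, -0.504, -0.497]
ft_force: [-5.1, 8.1, 5.4]
finger_gap: 0.0129
```

>>> {"fn": "arm_command", "kwargs": {
  "plan": [
    {"jaw": 1, "dx": 0, "dy": 0, "dz": 0, "wx": 0, "wy": 0.7, "wz": 0},
    {"jaw": 1, "dx": 0, "dy": 0, "dz": 0, "wx": 0, "wy": 0.7, "wz": 0},
    {"jaw": 1, "dx": 0, "dy": 0, "dz": 0, "wx": 0, "wy": 0.7, "wz": 0},
    {"jaw": 1, "dx": 0, "dy": 0, "dz": 0, "wx": 0, "wy": 0.7, "wz": 0},
    {"jaw": 1, "dx": 0, "dy": 0, "dz": 0, "wx": 0, "wy": 0.7, "wz": 0}
  ]
}}

```text
clock: 15.85
eef_pos: [0.584, -0.0974, 0.1831]
ee_rot: [-0.578, -0.405, 0.405, 0.581]
ft_force: [-4.5, 9.5, 5.0]
finger_gap: 0.0126
```

>>> {"fn": "arm_command", "kwargs": {
  "plan": [
    {"jaw": 1, "dx": 0, "dy": 0, "dz": 0, "wx": 0, "wy": 0.6, "wz": 0},
    {"jaw": 1, "dx": 0, "dy": 0, "dz": 0, "wx": 0, "wy": 0.4, "wz": 0},
    {"jaw": 1, "dx": 0, "dy": 0, "dz": 0, "wx": 0, "wy": 0, "wz": 0},
    {"jaw": 1, "dx": 0, "dy": 0, "dz": 0, "wx": 0, "wy": 0, "wz": 0}
  ]
}}

```text
clock: 16.25
eef_pos: [0.5841, -0.0973, 0.1831]
ee_rot: [-0.598, -0.375, 0.375, 0.6]
ft_force: [-4.6, 10.8, 4.6]
finger_gap: 0.0124
```

Run:
```python
from bar import *
o=manip.get_obs();print(o["eef_pos"],o["joints"].round(3),o["finger_gap"],o["ft_force"],o["moment"])
M=R.from_quat(o["ee_rot"]).as_matrix();print(np.degrees(np.arctan2(M[1,0],M[0,0])))
w=imaging.grab_frame("wrist"); save(w,"w12",(230,170,430,330),4)
s=imaging.grab_frame("scene"); save(s,"s12")
t=imaging.grab_frame("top"); save(t,"t12")
```

```text
[ 0.5841028  -0.09726755  0.18309385] [-0.169  0.335  1.735  0.003  1.074 -1.29 ] 0.01237657459006037 [-4.60128347 10.7667434   4.57084836] [1.81786519 0.75310491 0.14654485]
64.11212529721172
```

View pics/w12.png

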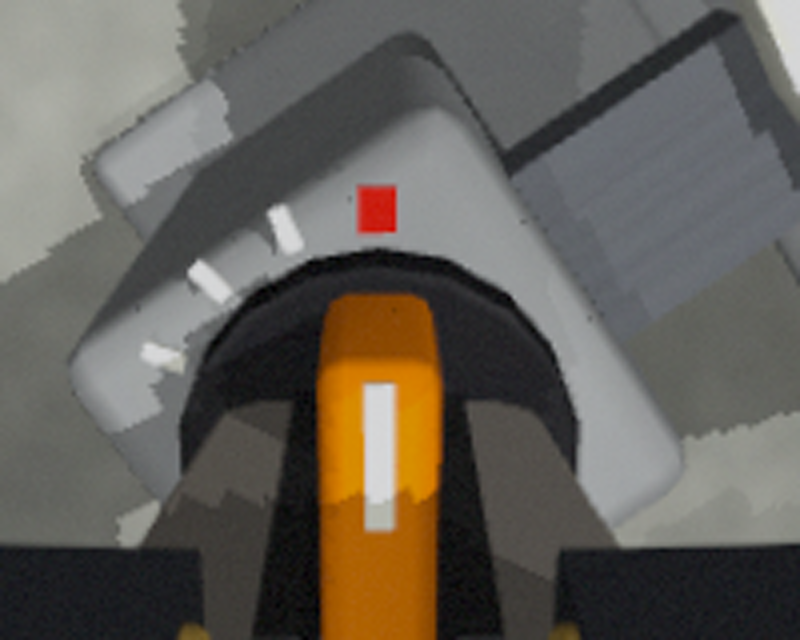

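View pics/s12.png

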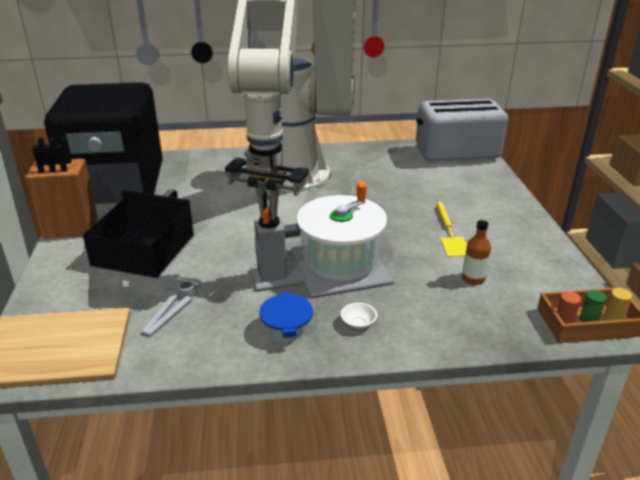

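View pics/t12.png

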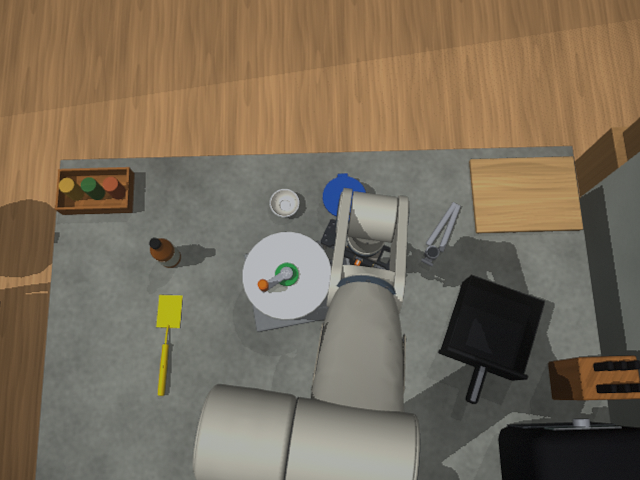

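>>> {"fn": "arm_command", "kwargs": {
  "plan": [
    {"jaw": 1, "dx": 0, "dy": 0, "dz": 0, "wx": 0, "wy": 0.1, "wz": 0},
    {"jaw": 1, "dx": 0, "dy": 0, "dz": 0, "wx": 0, "wy": 0, "wz": 0},
    {"jaw": 1, "dx": 0, "dy": 0, "dz": 0, "wx": 0, "wy": 0, "wz": 0},
    {"jaw": 1, "dx": 0, "dy": 0, "dz": 0, "wx": 0, "wy": 0, "wz": 0},
    {"jaw": 1, "dx": 0, "dy": 0, "dz": 0, "wx": 0, "wy": 0, "wz": 0}
  ]
}}

```text
clock: 16.9
eef_pos: [0.5841, -0.0973, 0.1831]
ee_rot: [-0.6, -0.372, 0.372, 0.602]
ft_force: [-4.1, 10.9, 5.5]
finger_gap: 0.0127
```

Run:
```python
from bar import *
o=manip.get_obs();print(o["clock"],o["eef_pos"],o["finger_gap"],o["ft_force"],o["moment"])
M=R.from_quat(o["ee_rot"]).as_matrix();a=np.degrees(np.arctan2(M[1,0],M[0,0]));print(a,np.radians(133.12-a))
w=imaging.grab_frame("wrist"); save(w,"w13",(230,170,430,330),4)
```

```text
16.9 [ 0.58408248 -0.097277    0.18308419] 0.012657657387530594 [-4.09517323 10.91590128  5.49842776] [1.89910589 0.77946942 0.20890795]
63.519429360024276 1.2147591189344733
```

View pics/w13.png

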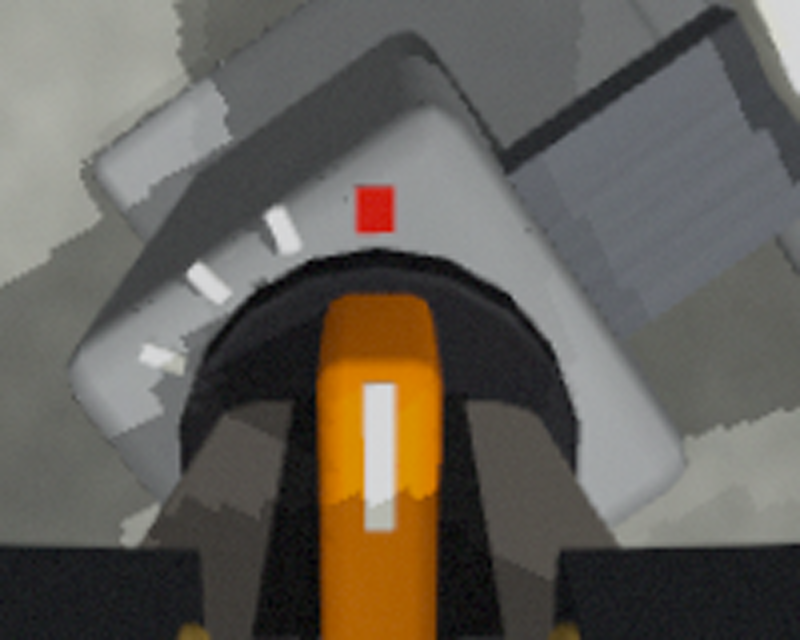

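The pointer stripe (around 380,455 in the zoomed view) lines up with the red mark at (376,209), and the grip holds. I'm handing the job in.

```bash
python3 -c "
from station import order; print(order.close_job())"
```

```text
the job is handed in; nothing more can be done
None
```

I turned the crank about 797° clockwise (roughly 2.2 turns), let go of it, and turned the brake dial clockwise to the third click. I handed the job in at about 17 s with the gripper still holding the dial there.

- **Dial:** the gripper turned through about 1.215 rad after gripping the bar at rest. In the last wrist picture the pointer lines up with the red mark, and the 12.7 mm finger opening agrees with the 13 mm bar.
- **Crank and drum:** I worked out the crank's travel from the gripper's path. Pictures taken mid-turn and at the end showed the knob still in the fingers. After I let go, the knob stood where it was released, so the drum is at rest.
- **Forces:** every reading stayed below about 14 N, against limits of 40 N and 120 N.
- **Other objects:** in the scene and top pictures just before the last 0.6° nudge, those in view sat where they started. In the top view the arm partly covers the glass bowl.
- **One disagreement:** my first estimate of the bar's angle, from the fixed cameras, was 36.5°. The wrist camera gave 43.1°, and the close-up view and the grip agreed with it, so I used 43.1°.

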